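Move the inspection lamp from its parking plate to the tilted ball stand and lock it

ROBOT

A 7-joint arm with a two-finger parallel gripper is mounted at the origin on a cart in front of the work surface, level with it; the furniture and walls round the work are solid. World frame = base frame: x ahead of the robot, y to its left, z up, the work surface at z = 0. Lengths are in m, angles in rad, forces in N, time in s.
With the tool pointing down it reaches from about 0.425 to 0.95 m from the base axis. Payload 4.7 kg.
Tool frame: the origin (TCP) lies at the very end of the fingers, on their centre line; the grasp point (between the pads) lies 19 mm behind it (env.grip_point_offset is the distance from the TCP to the grasp point, in m); z points along the fingers, x is the direction in which the jaws open and shut, and the axes are right-handed (so a half turn about z gives the same grasp; the last joint's range is limited). The gripper opens to 85 mm and grips with 20 to 120 N. Pads are 22 mm wide; open, the fingers measure 114 mm over their backs; the gripper's body (76 mm by 85 mm) begins 54 mm behind the grasp point. The pads swing forward as they close: fully open they stand 13 mm farther back than shut.
Start: joints at [-1.195, 0.469, -0.049, 1.532, 0.024, 1.141, -0.082], TCP at [0.266, 0.62, 0.231] pointing down, gripper open.
Joint ranges: [-2.59, 2.59], [-0.33, 1.99], [-1.39, 1.29], [0.1, 2.45], [-1.04, 4.18], [0.21, 1.99], [-2.66, 2.66]. Speed limits (rad/s): [2.57, 2.57, 3.14, 3.14, 3.14, 3.14, 3.14].

INTERFACE

Orientations are given as a 3x3 rotation matrix whose columns are the frame's x, y, z axes.
In Python, from bench import env, solver, read_camera, calibration, finder, telemetry gives the robot as it stands. The module is installed in compiled form; this text tells all that it offers. Calls block until the motion is done:
- env.move_pose(position, orientation): joint-space move of the TCP to a pose.
- env.move_straight(position, frame=None, vel=0.15, stop_force=None): straight line of the TCP; frame=None keeps the orientation; vel is the mean speed in m/s. With stop_force (N) it stops when the force on the tool has changed by that much, and returns True; else False.
- env.set_joints(angles): joint-space move.
- env.set_gripper(opening, newtons=None): finger opening in m; newtons is the grip in N (None keeps the last); returns when the fingers have stopped.
- env.pause(seconds).
- solver.ik(position, orientation): joint angles nearest the present ones, or None.
- read_camera(name): name is "side" or "top"; returns the picture (480x640x3 uint8, blue, green, red); there is no depth.
- calibration(name): a dict with "fx", "fy", "cx", "cy" (pixels), "extrinsics" (4x4, takes a point from world to camera coordinates). Camera axes: x right, y up, looking along -z (the intrinsics and any distortion apply to the point x, -y, -z); pixel columns grow to the right and rows downward; lengths in m; the calibration is good to about 2 mm. A picture is of the moment at which its call begins. calibration takes no time and is no camera call.
A pose or a line that the arm cannot do raises env.Unreachable and nothing moves.
- env.sign_off(): hands the job in, once; it reports no verdict.
Trained networks look in the newest picture that a camera, given by its name, has taken for a name from the list of things; names that differ only in an ending like _2 or _b are one class to them, and where a whole thing is asked for, a point or a joint stands for the part that bears it (a point fixed in the world has none). Each returns a list of dicts, best first, with "p" (0 to 1); they miss things now and then, are a little off and sometimes report something else, mostly with a low value. They report only what shows in the picture. A call takes as long as a camera call.
- finder.cut_out(name, camera): "pixels" (480x640 bool, what is visible of it).
- finder.landmark_of(name, camera): "location" ([x, y, z] in m, in world coordinates, good to about 4 mm: a listed point, or the origin of a listed thing).
Readings, each from a call of its own:
- telemetry.get_time(): time.
- telemetry.get_joint_positions(): joint angles.
- telemetry.get_joint_vel(): joint speeds.
- telemetry.get_tau(): joint torques, N m.
- telemetry.get_eef_pos(): TCP position.
- telemetry.get_eef_rot(): TCP orientation.
- telemetry.get_force(): force on the tool from outside, world axes, zero at the start.
- telemetry.get_wrist_torque(): the same for the moment, N m.
- telemetry.get_width(): finger opening in m.
Only numpy, scipy, OpenCV 4.12 (cv2) and the standard library are available. Lean on these libraries where they do the work, as an engineer would, in place of code of your own. Each camera call takes 0.05 s, during which the arm holds its last target. There are 200 camera calls.

TASK

The inspection lamp is locked on the ball of its level parking plate: raise its coupler handle to free it, carry it to the tilted stand and, handle still raised, lower it gently and squarely onto that ball, lens over the plate's short low end and tail along its long high end. Then press the handle fully down so that it snaps shut and locks the lamp there; leave the display module, the loupe and the black tweezers where they lie.

Things in the scene. Friction and masses are not known exactly. Their poses are not given: they have to be found in the camera images.
- lamp: the loose lamp head, bare aluminium, about 0.5 kg: spot-lamp barrel in front, ball coupler in the middle, handle on top behind. Origin on its underside on the socket's axis; z up out of its top, -x toward the lens, +x toward the tail (24 wide, 16 high, ends 86 mm behind the axis). The socket opens below: bore 32 mm across, flared to 40 mm at the mouth, flat roof 35 mm up
- lamp_grip (a point): point on the lamp's socket axis, 28 mm above its underside, midway between the two flat sides to hold it by: 44 mm apart along the lamp's y, reaching from 14 mm in front of this point to 50 mm behind it and from 14 mm below it to 12 mm above it; axes of the lamp
- lamp_socket (a point): where the ball's centre sits when the lamp is home: 20 mm above the lamp's underside, 8 mm below lamp_grip; axes of the lamp
- lamp_lens (a point): centre of the lens, 83 mm in front of the socket's axis, 24 mm above the lamp's underside; the barrel is 35 mm across and 62 mm long
- handle_end (a point): middle of the handle's black grip (16 wide along the lamp's y, 10 mm thick, from 20 mm inward to 16 mm outward of this point). x points along the handle away from its hinge, z out of its upper face. The hinge line is parallel to the lamp's y, 32 mm behind and 16 mm above lamp_grip; this point is 44 mm from it. Handle down, 24 mm of air lie under the grip, above the tail
- lamp_handle (a joint): 0 = handle down along the tail, locked (a jaw is under the ball); 0.85 rad = fully raised, jaw withdrawn. A spring drives it up from above 0.2 rad, down from below. Lifting it past that takes 4 N at the grip (a pinch must turn with the handle or be light, else it stays and the lamp rocks about 3 degrees), pressing it down up to 7 N. If the ball is not home the jaw strikes it and it stops part way
- park: level parking plate on a low grey foot (149 x 62 mm), fixed; origin on the bench under its ball, z up. The plate's upper face (129 x 42 mm, from 40 mm in front of the ball to 89 mm behind, +x the long end, under the lamp's tail) is 20 mm above the bench
- park_ball (a point): centre of the parking plate's steel ball (30 mm across on a 13 mm neck), 41 mm above the bench; axes of park
- seat: tilted ball plate of the stand, the same plate (129 x 42 x 8 mm) and ball, fixed, leaning 32 degrees: origin on its upper face under the ball, z square to the plate through the ball, +x along the plate up to its long high end (89 mm), -x down to its short low end (40 mm). A lamp that is home has the same axes, its underside 1 mm off the plate
- seat_ball (a point): centre of the tilted stand's ball (30 mm across), 21 mm off the plate's face along the seat's z, about 133 mm above the bench; axes of seat
- display_module: bystander: flat display module, 158 x 69 x 10 mm, on the bench under the stand's low end; origin at the centre of its underside
- loupe: bystander: black loupe, 37 mm across, 29 mm high, standing on the bench; origin at the centre of its underside
- tweezers_black: bystander: black tweezers, 13 x 124 x 10 mm, on the bench; origin at the centre of their underside

How it is judged:
On the way, in this order (a step that is already met when the one before it is completed fails the run):
1. the handle is raised while the lamp still sits on the parking ball (value of joint lamp_handle above 0.6 rad and distance between lamp_socket and park_ball below 0.006 m), for 0.2 s.
2. the lamp sits squarely on the tilted stand's ball, lens to the low end, handle still raised (distance between lamp_socket and seat_ball below 0.004 m and angle between the z axis of lamp_grip and the z axis of seat, either way round below 0.1 rad and angle between the x axis of lamp_grip and the x axis of seat, either way round below 0.2 rad and x of lamp_lens in the frame of seat below -0.06 m and value of joint lamp_handle above 0.6 rad), for 0.2 s.
At the end, for the whole second after the job is handed in: The socket's centre is within 4 mm of the tilted stand's ball centre, lamp square to the plate within 0.1 rad and in line with it within 0.2 rad, lens at the low end, handle down within 0.06 rad and at rest; display module, loupe and black tweezers each within 20 mm of where they lay (distance between lamp_socket and seat_ball below 0.004 m and angle between the z axis of lamp_grip and the z axis of seat, either way round below 0.1 rad and angle between the x axis of lamp_grip and the x axis of seat, either way round below 0.2 rad and x of lamp_lens in the frame of seat below -0.06 m and value of joint lamp_handle below 0.06 rad and velocity of joint lamp_handle below 0.1 rad/s and distance of each of display_module, loupe, tweezers_black from where it was at the start of the episode below 0.02 m); the robot touches nothing.
It fails at once if the lamp is dropped or rammed onto the tilted stand (over 60 N) (contact force between lamp and seat above 60 N).
It fails at once if the display module, the loupe or the black tweezers are shoved away (over 40 mm) (distance of any of display_module, loupe, tweezers_black from where it was at the start of the episode above 0.04 m).
It also fails if it takes over 64 s, if anything falls off the work surface, if the arm or the gripper's body presses on something with over 40 N, if the wrist force passes 120 N, or if a joint passes its speed limit or range.

## Working session

There is one attempt and no reset: what is moved stays moved. The work goes in short steps, each a Python script; the robot and the scene stay as the last script left them, time stands still between calls to the robot, and variables do not carry over. Pictures are saved under pics/ and viewed, about 8 in all and at most 12, crops included, and the job is handed in when it is done.

```bash
mkdir -p pics; python3 - <<'E'
from bench import env, solver, read_camera, calibration, finder, telemetry
import cv2,numpy as np
for c in ("side","top"):
    im=read_camera(c); cv2.imwrite(f"pics/{c}0.png",im)
    k=calibration(c); print(c,k["fx"],k["fy"],k["cx"],k["cy"],[x for x in k if x not in("fx","fy","cx","cy")]);print(np.round(k["extrinsics"],4).tolist())
    for n in ("lamp_grip","lamp_socket","lamp_lens","handle_end","park","park_ball","seat","seat_ball","display_module","loupe","tweezers_black"):
        print(c,n,[(np.round(d["location"],4).tolist(),round(d["p"],2)) for d in finder.landmark_of(n,c)[:2]])
print(telemetry.get_time(),telemetry.get_eef_pos(),telemetry.get_eef_rot().round(3).tolist(),telemetry.get_width())
E
```

```text
side 574.9030348639046 574.9030348639046 316.99836281270365 249.20526200940427 ['extrinsics']
[[0.952, -0.3051, 0.0254, -0.4965], [0.0908, 0.3605, 0.9283, -0.1709], [-0.2924, -0.8814, 0.3709, -1.1225], [0.0, 0.0, 0.0, 1.0]]
side lamp_grip [([0.5624, -0.0413, 0.04], 0.22)]
side lamp_socket [([0.5633, -0.046, 0.0421], 0.69)]
side lamp_lens [([0.6454, -0.0633, 0.0451], 0.85)]
side handle_end []
side park [([0.5639, -0.0474, -0.0028], 0.93), ([0.4425, 0.099, 0.0024], 0.6)]
side park_ball [([0.5646, -0.0425, 0.0373], 0.93)]
side seat [([0.5448, 0.2565, 0.118], 0.69), ([0.562, -0.0443, 0.0408], 0.55)]
side seat_ball [([0.5533, 0.2595, 0.133], 0.55)]
side display_module [([0.6359, 0.2671, -0.003], 0.58)]
side loupe [([0.4425, 0.1004, -0.0024], 0.68)]
side tweezers_black [([0.3876, -0.2588, -0.0018], 0.87), ([0.4419, 0.0992, 0.0011], 0.71)]
top 444.0672721973415 444.0672721973415 315.79628619671996 237.39045494056003 ['extrinsics']
[[0.004, -0.9999, -0.0142, 0.0695], [0.9922, 0.0022, 0.1248, -0.5306], [-0.1247, -0.0146, 0.9921, -1.1812], [0.0, 0.0, 0.0, 1.0]]
top lamp_grip [([0.5578, -0.0509, 0.0478], 0.64)]
top lamp_socket [([0.5582, -0.0456, 0.0408], 0.57)]
top lamp_lens [([0.643, -0.0624, 0.0433], 0.62)]
top handle_end [([0.4849, -0.0304, 0.0659], 0.63), ([0.4407, 0.0985, -0.0017], 0.58)]
top park [([0.561, -0.0459, -0.0017], 0.81)]
top park_ball [([0.5587, -0.0424, 0.0404], 0.79)]
top seat [([0.5448, 0.259, 0.1125], 0.68)]
top seat_ball [([0.5586, 0.2587, 0.136], 0.56), ([0.5603, -0.0433, 0.0418], 0.22)]
top display_module [([0.6311, 0.2728, -0.0009], 0.85), ([0.5445, 0.2605, 0.1166], 0.72)]
top loupe [([0.6413, -0.0607, 0.0457], 0.49), ([0.4406, 0.0964, -0.0032], 0.45)]
top tweezers_black [([0.3875, -0.2515, 0.0022], 0.55)]
1.2 [0.26579748 0.62047987 0.2313205 ] [[0.394, 0.919, 0.0], [0.919, -0.394, 0.0], [0.0, 0.0, -1.0]] 0.08547022685638217
```

View pics/side0.png

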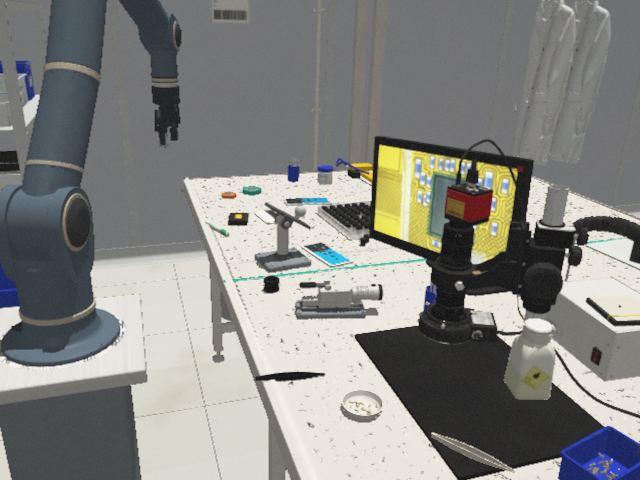

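View pics/top0.png

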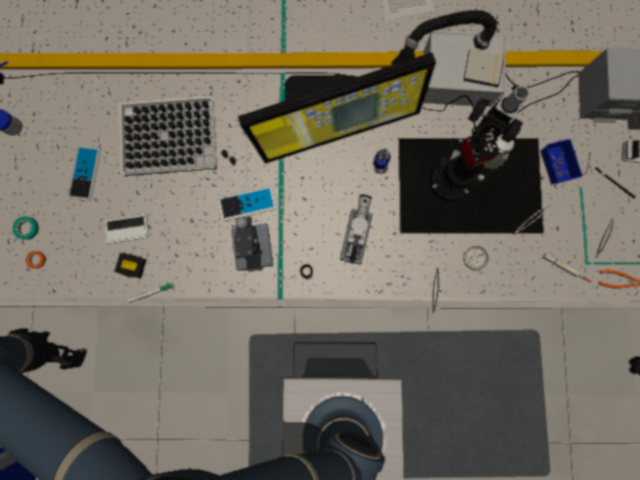

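The lamp is near (0.561, -0.045), with its tail toward the robot (top image about (355,230), lens at (365,200)). The stand is near (0.556, 0.259), with its high end toward the robot (side image: ball at about (300,212)). Next I check the azimuths with model overlays and test reachability.

```bash
cat > h.py <<'E'
from bench import env, solver, read_camera, calibration, finder, telemetry
import cv2,numpy as np
from scipy.spatial.transform import Rotation as R
def proj(c,P):
    k=calibration(c);q=np.c_[np.atleast_2d(P),np.ones(len(np.atleast_2d(P)))]@np.array(k["extrinsics"]).T
    return np.c_[k["cx"]+k["fx"]*q[:,0]/-q[:,2],k["cy"]-k["fy"]*q[:,1]/-q[:,2]]
def frame(az,lean=0):   # x axis azimuth az, raised by lean
    return R.from_euler('ZY',[az,-lean]).as_matrix()
SB=np.array([.556,.259,.1345]); LS=np.array([.5612,-.0455,.041]); LAZ=np.radians(168.5); SAZ=np.pi; LEAN=np.radians(32)
T0=np.array([[0,1,0],[1,0,0],[0,0,-1.]])   # tool in lamp frame: x=lamp y, z=-lamp z
E
python3 - <<'E'
from h import *
def box(F,o,x0,x1,w,z):return np.array([[x0,-w,z],[x1,-w,z],[x1,w,z],[x0,w,z]])@F.T+o
tiles=[]
for c,(u,v) in (("top",(213,195)),("side",(248,188))):
    im=cv2.imread(f"pics/{c}0.png");S=5
    a=cv2.resize(im[v:v+60,u:u+80] if c=="side" else im[v:v+80,u:u+80],None,fx=S,fy=S,interpolation=cv2.INTER_CUBIC);b=a.copy()
    F=frame(SAZ,LEAN)
    for d,col in ((0,(0,0,255)),(8,(0,255,0)),(-8,(255,0,0))):
        F=frame(SAZ+np.radians(d),LEAN)
        p=proj(c,box(F,SB,-.04,.089,.021,-.021)); cv2.polylines(b,[np.int32((p-[u,v]+.5)*S)],True,col,1)
    p=proj(c,SB)[0];cv2.circle(b,tuple(int(x) for x in (p-[u,v]+.5)*S),int(15e-3*calibration(c)["fx"]/1.1*S),(0,255,255),1)
    tiles.append(cv2.resize(np.hstack([a,b]),(800,300 if c=="side" else 400)))
# lamp overlay
cv2.imwrite("pics/seat1.png",cv2.resize(np.vstack(tiles),(686,600)))
for c in("top","side"):
    m=finder.cut_out("seat",c)[0]
    ys,xs=np.nonzero(m["pixels"]);print(c,m["p"],len(xs),xs.min(),xs.max(),ys.min(),ys.max(),cv2.minAreaRect(np.c_[xs,ys].astype(np.float32)))
# reachability
for nm,F,o in(("park",frame(LAZ),LS),("seat",frame(SAZ,LEAN),SB)):
  for t in (-30,-15,0,15,30):
    for half in(1,-1):
      for h in(0,.08):
        Tt=F@R.from_euler('y',t,degrees=True).as_matrix()@T0@np.diag([half,half,1])
        p=o+F@[0,0,.008+h]+Tt[:,2]*env.grip_point_offset
        q=solver.ik(p,Tt);print(nm,t,half,h,None if q is None else np.round(q,2).tolist())
E
```

```text
top 0.87 699 235 253 217 257 ((244.0, 237.0), (40.0, 18.0), 90.0)
side 0.58 371 267 308 205 228 ((288.95001220703125, 212.1500244140625), (46.169254302978516, 19.289892196655273), 18.43494987487793)
park -30 1 0 [-0.38, 0.88, 0.68, 1.65, -0.49, 1.36, -1.28]
park -30 1 0.08 [-0.41, 0.78, 0.73, 1.62, -0.44, 1.48, -1.31]
park -30 -1 0 [-0.07, 0.77, 0.18, 1.63, -0.19, 1.28, 1.56]
park -30 -1 0.08 [-0.1, 0.68, 0.22, 1.6, -0.18, 1.41, 1.56]
park -15 1 0 [-0.42, 0.74, 0.65, 1.82, -0.5, 1.04, -1.29]
park -15 1 0.08 [-0.48, 0.64, 0.74, 1.78, -0.45, 1.18, -1.32]
park -15 -1 0 [-0.12, 0.65, 0.21, 1.8, -0.2, 0.97, 1.57]
park -15 -1 0.08 [-0.17, 0.55, 0.28, 1.76, -0.19, 1.12, 1.56]
park 0 1 0 [-0.43, 0.61, 0.59, 1.99, -0.52, 0.69, -1.29]
park 0 1 0.08 [-0.59, 0.54, 0.8, 1.95, -0.5, 0.86, -1.29]
park 0 -1 0 [-0.15, 0.55, 0.2, 1.98, -0.18, 0.63, 1.54]
park 0 -1 0.08 [-0.24, 0.44, 0.32, 1.94, -0.19, 0.8, 1.55]
park 15 1 0 [-0.28, 0.49, 0.32, 2.16, -0.36, 0.27, -1.45]
park 15 1 0.08 [-0.78, 0.51, 1.0, 2.13, -0.78, 0.57, -1.04]
park 15 -1 0 [-0.11, 0.48, 0.11, 2.15, 0.02, 0.27, 1.33]
park 15 -1 0.08 [
[... 652 characters left out ...]
 [-0.76, 0.81, 0.61, 1.46, -0.52, 1.59, -1.6]
seat 0 1 0.08 [-0.73, 0.81, 0.64, 1.29, -0.52, 1.75, -1.62]
seat 0 -1 0 [-0.37, 0.74, -0.05, 1.43, -0.18, 1.49, 1.21]
seat 0 -1 0.08 [-0.37, 0.74, -0.03, 1.26, -0.19, 1.66, 1.21]
seat 15 1 0 [-0.83, 0.67, 0.59, 1.62, -0.46, 1.27, -1.65]
seat 15 1 0.08 [-0.8, 0.67, 0.62, 1.46, -0.44, 1.44, -1.67]
seat 15 -1 0 [-0.42, 0.61, -0.03, 1.59, -0.12, 1.21, 1.18]
seat 15 -1 0.08 [-0.41, 0.61, -0.01, 1.43, -0.12, 1.38, 1.19]
seat 30 1 0 [-0.91, 0.55, 0.58, 1.79, -0.38, 0.95, -1.73]
seat 30 1 0.08 [-0.88, 0.54, 0.61, 1.63, -0.35, 1.11, -1.74]
seat 30 -1 0 [-0.49, 0.5, -0.0, 1.76, -0.02, 0.91, 1.09]
seat 30 -1 0.08 [-0.48, 0.49, 0.02, 1.61, -0.03, 1.08, 1.12]
```

View pics/seat1.png

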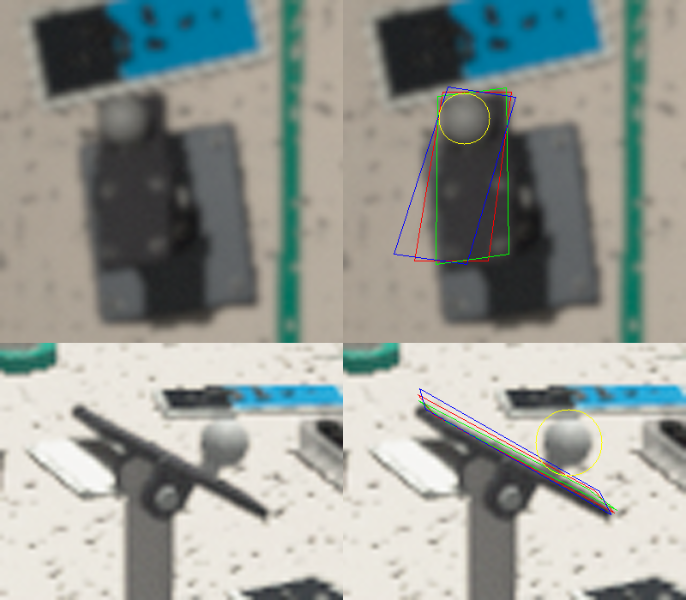

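```bash
python3 - <<'E'
from h import *
from scipy.optimize import minimize
M={c:finder.cut_out("seat",c)[0]["pixels"] for c in("top","side")}
th=np.linspace(0,2*np.pi,16);sp=np.array([[np.cos(a)*np.cos(b),np.sin(a)*np.cos(b),np.sin(b)] for a in th for b in np.linspace(-1.5,1.5,9)])*.015
pl=np.array([[x,y,z] for x in(-.04,.089) for y in(-.021,.021) for z in(-.021,-.029)])
neck=np.array([[x,y,z] for x in(-.0065,.0065) for y in(-.0065,.0065) for z in(-.021,-.01)])
S=8
W={"top":(205,190,80,90),"side":(240,180,90,70)}
big={c:cv2.resize(M[c][W[c][1]:W[c][1]+W[c][3],W[c][0]:W[c][0]+W[c][2]].astype(np.float32),None,fx=S,fy=S,interpolation=cv2.INTER_LINEAR) for c in M}
def ren(c,x):
    F=frame(x[0],LEAN);im=np.zeros(big[c].shape,np.float32)
    for P in(sp,pl,neck):
        h=cv2.convexHull(((proj(c,P@F.T+x[1:4])-W[c][:2]+.5)*S).astype(np.float32));cv2.fillConvexPoly(im,np.int32(h),1)
    return im
def cost(v,cs=("top","side")):
    x=np.r_[SAZ+v[0],SB+v[1:]/50]
    return sum(np.abs(ren(c,x)-big[c]).sum()/big[c].sum() for c in cs)+ .3*np.sum((v[1:]/50/.003)**2)*.1
best=min((minimize(cost,np.r_[a,0,0,0],method="Nelder-Mead",options=dict(initial_simplex=np.r_[a,0,0,0]+.1*np.vstack([np.zeros(4),np.eye(4)]))) for a in(-.1,.05,.15,.25)),key=lambda r:r.fun)
x=np.r_[SAZ+best.x[0],SB+best.x[1:]/50];print(best.fun,np.degrees(x[0]),x[1:])
for d in(-6,-3,0,3,6):print(d,[round(cost(best.x+[np.radians(d),0,0,0],(c,)),3) for c in M])
t=[]
for c in M:
    u,v,w,h=W[c];im=cv2.resize(cv2.imread(f"pics/{c}0.png")[v:v+h,u:u+w],None,fx=S,fy=S,interpolation=cv2.INTER_CUBIC)
    for m,col in((ren(c,x),(0,0,255)),(big[c]>.5,(0,255,0))):
        cv2.drawContours(im,cv2.findContours(m.astype(np.uint8),0,1)[0],-1,col,1)
    t.append(cv2.resize(im,(400,400*h//w)))
H=max(i.shape[0] for i in t);cv2.imwrite("pics/fit.png",np.hstack([np.pad(i,((0,H-i.shape[0]),(0,0),(0,0))) for i in t]))
E
```

```text
Traceback (most recent call last):
  File "h.py", line 5, in proj
    k=calibration(c);q=np.c_[np.atleast_2d(P),np.ones(len(np.atleast_2d(P)))]@np.array(k["extrinsics"]).T
ValueError: time passes only in moves, steps and waits
```

```bash
sed -i 's/^def proj(c,P):/import functools\ncal=functools.cache(calibration)\ndef proj(c,P):/; s/k=calibration(c);q/k=cal(c);q/' h.py; cat > fit.py <<'E'
from h import *
from scipy.optimize import minimize
M={c:finder.cut_out("seat",c)[0]["pixels"] for c in("top","side")}
th=np.linspace(0,2*np.pi,16);sp=np.array([[np.cos(a)*np.cos(b),np.sin(a)*np.cos(b),np.sin(b)] for a in th for b in np.linspace(-1.5,1.5,9)])*.015
pl=np.array([[x,y,z] for x in(-.04,.089) for y in(-.021,.021) for z in(-.021,-.029)])
neck=np.array([[x,y,z] for x in(-.0065,.0065) for y in(-.0065,.0065) for z in(-.021,-.01)])
S=8
W={"top":(205,190,80,90),"side":(240,180,90,70)}
big={c:cv2.resize(M[c][W[c][1]:W[c][1]+W[c][3],W[c][0]:W[c][0]+W[c][2]].astype(np.float32),None,fx=S,fy=S,interpolation=cv2.INTER_LINEAR) for c in M}
def ren(c,x):
    F=frame(x[0],LEAN);im=np.zeros(big[c].shape,np.float32)
    for P in(sp,pl,neck):
        h=cv2.convexHull(((proj(c,P@F.T+x[1:4])-W[c][:2]+.5)*S).astype(np.float32));cv2.fillConvexPoly(im,np.int32(h),1)
    return im
def cost(v,cs=("top","side")):
    x=np.r_[SAZ+v[0],SB+v[1:]/50]
    return sum(np.abs(ren(c,x)-big[c]).sum()/big[c].sum() for c in cs)+ .3*np.sum((v[1:]/50/.003)**2)*.1
best=min((minimize(cost,np.r_[a,0,0,0],method="Nelder-Mead",options=dict(initial_simplex=np.r_[a,0,0,0]+.1*np.vstack([np.zeros(4),np.eye(4)]))) for a in(-.1,.05,.15,.25)),key=lambda r:r.fun)
x=np.r_[SAZ+best.x[0],SB+best.x[1:]/50];print(best.fun,np.degrees(x[0]),x[1:])
for d in(-6,-3,0,3,6):print(d,[round(cost(best.x+[np.radians(d),0,0,0],(c,)),3) for c in M])
t=[]
for c in M:
    u,v,w,h=W[c];im=cv2.resize(cv2.imread(f"pics/{c}0.png")[v:v+h,u:u+w],None,fx=S,fy=S,interpolation=cv2.INTER_CUBIC)
    for m,col in((ren(c,x),(0,0,255)),(big[c]>.5,(0,255,0))):
        cv2.drawContours(im,cv2.findContours(m.astype(np.uint8),0,1)[0],-1,col,1)
    t.append(cv2.resize(im,(400,400*h//w)))
H=max(i.shape[0] for i in t);cv2.imwrite("pics/fit.png",np.hstack([np.pad(i,((0,H-i.shape[0]),(0,0),(0,0))) for i in t]))
E
python3 fit.py
```

```text
0.3893685803351391 189.5635330345945 [0.55445289 0.25889077 0.13367406]
-6 [np.float64(0.248), np.float64(0.316)]
-3 [np.float64(0.161), np.float64(0.299)]
0 [np.float64(0.101), np.float64(0.299)]
3 [np.float64(0.133), np.float64(0.32)]
6 [np.float64(0.203), np.float64(0.348)]
```

View pics/fit.png

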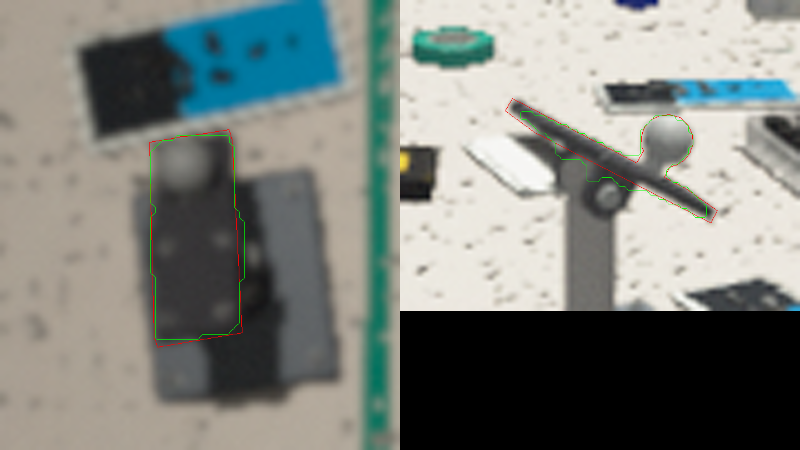

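Plate azimuth is about 189.5°, and the fit outline matches the visible plate and ball in both views. Now I raise the handle.

```bash
cat >> h.py <<'E'
SB=np.array([.555,.2585,.1335]); SAZ=np.radians(189.5)
T0=T0@np.diag([-1,-1,1]); G=env.grip_point_offset
def Ry(t):return R.from_euler('y',t).as_matrix()
def handle_pose(F,sock,th,r=.044,n=.004):
    "TCP pose gripping the handle at angle th, tool square to it"
    H=F@Ry(-th); T=H@T0
    return sock+F@[.032,0,.024]+H@[r,0,n]+T[:,2]*G, T
def lms(names,cams=("top","side")):
    for c in cams:
        read_camera(c)
        for n in names: print(c,n,[(np.round(d["location"],4).tolist(),round(d["p"],2)) for d in finder.landmark_of(n,c)[:1]])
E
python3 - <<'E'
from h import *
F=frame(LAZ); P=[handle_pose(F,LS,t) for t in np.linspace(0,.5,6)]
print([solver.ik(*p) is not None for p in P])
p0,T=P[0]; up=p0+[0,0,.2]
env.move_pose(up,T); env.set_gripper(.05)
env.move_straight(p0+[0,0,.05],T); print(env.move_straight(p0,vel=.06,stop_force=8))
print(telemetry.get_time(),telemetry.get_eef_pos()-p0,telemetry.get_force())
env.set_gripper(.0,20);print(telemetry.get_width(),telemetry.get_force())
im=read_camera("side");cv2.imwrite("pics/pinch.png",cv2.resize(im[230:340,240:420],None,fx=4,fy=4,interpolation=cv2.INTER_CUBIC))
E
```

```text
[True, True, True, True, True, True]
False
6.5167 [ 2.72015632e-04 -8.94729169e-05  2.01520154e-04] [-0.26403702  0.32865906 -0.82156648]
0.015516742520331136 [-0.25059562  1.44558944  3.04925179]
```

View pics/pinch.png

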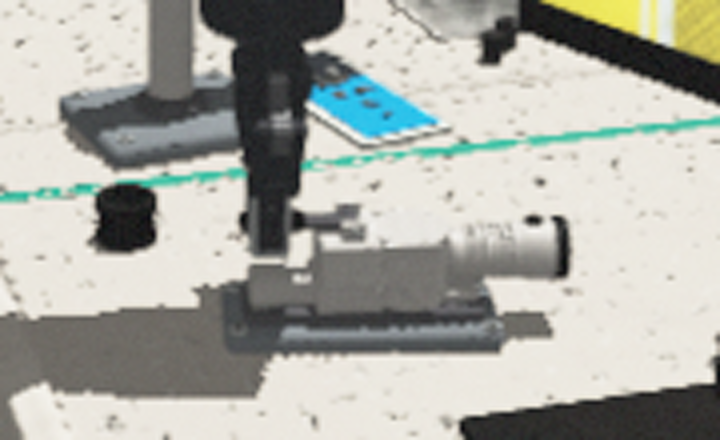

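The fingers straddle the grip at about (270,222) in the crop, clear of the tail, and the width of 15.5 mm fits the 16 mm grip. Now the arc.

```bash
python3 - <<'E'
from h import *
F=frame(LAZ)
for t in np.linspace(.05,.5,10):
    p,T=handle_pose(F,LS,t); env.move_straight(p,T,vel=.05)
    print(round(t,2),telemetry.get_force().round(1))
env.set_gripper(.05); env.pause(.3)
env.move_straight(p-T[:,2]*.09+np.array([0,0,.0]),vel=.15)
print(telemetry.get_time())
lms(("handle_end","lamp_socket","lamp_lens"))
im=read_camera("side");cv2.imwrite("pics/up.png",cv2.resize(im[200:340,220:420],None,fx=4,fy=4,interpolation=cv2.INTER_CUBIC))
E
```

```text
0.05 [1.2 0.6 2.8]
0.1 [1.7 0.5 2. ]
0.15 [ 2.4  0.1 -1. ]
0.2 [ 2.2 -0.4 -0.8]
0.25 [ 2.2 -0.3 -0.8]
0.3 [ 0.4 -0.1  0.9]
0.35 [1.6 0.1 1.3]
0.4 [1.1 0.2 3.2]
0.45 [-0.2  0.6  2.4]
0.5 [-0.7  1.2  2.5]
10.9417
top handle_end []
top lamp_socket []
top lamp_lens []
side handle_end [([0.5029, -0.0369, 0.0985], 0.56)]
side lamp_socket [([0.5647, -0.0443, 0.0416], 0.95)]
side lamp_lens [([0.6416, -0.0625, 0.0424], 0.81)]
```

View pics/up.png

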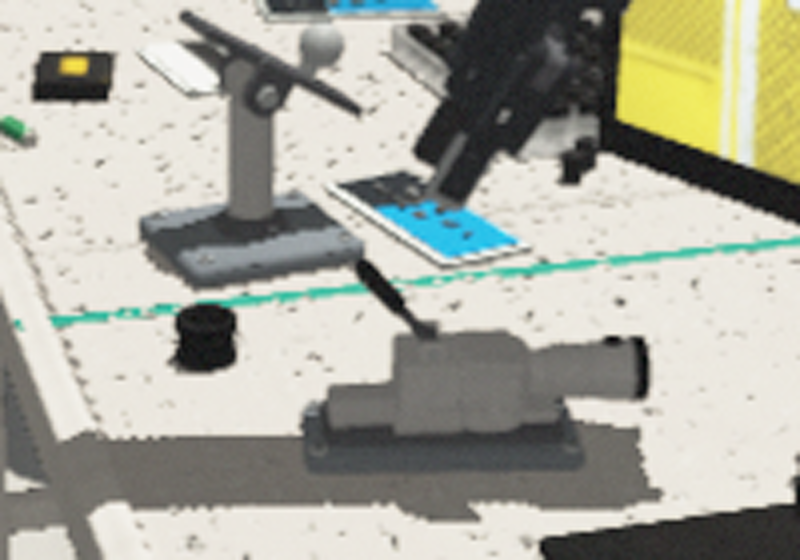

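The handle is fully up (side: handle_end z 0.0985, expected 0.098) and the lamp is still on its ball. Now I grasp the body gently, check the side forces, tighten and lift.

```bash
python3 - <<'E'
from h import *
F=frame(LAZ);T=F@T0
p=LS+F@[0,0,.008]+T[:,2]*G
env.move_pose(p+[0,0,.13],T); env.set_gripper(.068)
env.move_straight(p+[0,0,.03],T); print(env.move_straight(p,vel=.06,stop_force=8))
f0=telemetry.get_force();env.set_gripper(.0,20);env.pause(.2)
f=telemetry.get_force();print("w",telemetry.get_width(),"df lamp axes",(F.T@(f-f0)).round(2),telemetry.get_wrist_torque().round(2),(F.T@(telemetry.get_eef_pos()-p)).round(4))
lms(("lamp_grip","lamp_socket","lamp_lens"),("side",))
E
```

```text
False
w 0.043627921131577575 df lamp axes [0.92 0.61 4.28] [0.04 0.05 0.01] [-0.0003  0.      0.0004]
side lamp_grip [([0.5645, -0.0479, 0.0454], 0.77)]
side lamp_socket [([0.5615, -0.0452, 0.0403], 0.64)]
side lamp_lens [([0.6459, -0.063, 0.0441], 0.59)]
```

```bash
python3 - <<'E'
from h import *
F=frame(LAZ);T=F@T0;p=LS+F@[0,0,.008]+T[:,2]*G
Fs=frame(SAZ,LEAN);Ts=Fs@T0;ps=SB+Fs@[0,0,.008]+Ts[:,2]*G
print(solver.ik(ps,Ts),solver.ik(ps+Fs[:,2]*.075,Ts))
env.set_gripper(.0,80);f0=telemetry.get_force()
env.move_straight(p+[0,0,.06],vel=.05);print("lift",(telemetry.get_force()-f0).round(2),telemetry.get_force().round(2),telemetry.get_wrist_torque().round(2),telemetry.get_width())
env.move_straight(p+[0,0,.22],vel=.2)
env.move_pose(ps+Fs[:,2]*.075+[0,0,.08],Ts)
env.move_straight(ps+Fs[:,2]*.075,vel=.1); env.pause(.3)
print(telemetry.get_time(),telemetry.get_force().round(2),telemetry.get_eef_pos()-ps,telemetry.get_width())
print("expect sock",SB+Fs[:,2]*.075,"lens",SB+Fs@[-.083,0,.079],"hend",SB+Fs@[.061,0,.132])
lms(("lamp_socket","lamp_lens","lamp_grip","handle_end","seat_ball","seat"))
for c,(u,v) in(("side",(210,130)),("top",(190,150))):
    im=read_camera(c)[v:v+130,u:u+130]; cv2.imwrite(f"pics/pre_{c}.png",im)
cv2.imwrite("pics/pre.png",np.hstack([cv2.resize(cv2.imread(f"pics/pre_{c}.png"),(400,400),interpolation=cv2.INTER_CUBIC) for c in("side","top")]))
E
```

```text
[-0.62181629  0.76259535  0.30922619  1.43248258 -0.30050341  1.54282722
  1.49897195] [-0.60731932  0.76863482  0.3363666   1.26740725 -0.30182037  1.70332746
  1.48931066]
lift [  0.08   0.66 -11.84] [-0.28  0.24 -5.81] [ 0.   -0.05 -0.02] 0.04304353434525074
19.4417 [-0.36  0.36 -6.03] [0.03937511 0.00660567 0.06409249] 0.0429810695828576
expect sock [0.59419888 0.26505964 0.19710361] lens [0.66571215 0.27702686 0.1565125 ] hend [0.57296855 0.2615069  0.27776742]
top lamp_socket []
top lamp_lens []
top lamp_grip []
top handle_end []
top seat_ball [([0.561, 0.2611, 0.1329], 0.44)]
top seat [([0.5461, 0.2585, 0.114], 0.56)]
side lamp_socket [([0.5962, 0.2645, 0.1967], 0.71)]
side lamp_lens [([0.6674, 0.2789, 0.1564], 0.76)]
side lamp_grip [([0.5964, 0.2663, 0.1998], 0.68)]
side handle_end [([0.5714, 0.2555, 0.2766], 0.61)]
side seat_ball [([0.5536, 0.2586, 0.1316], 0.95)]
side seat [([0.5445, 0.2558, 0.1174], 0.93)]
```

View pics/pre.png

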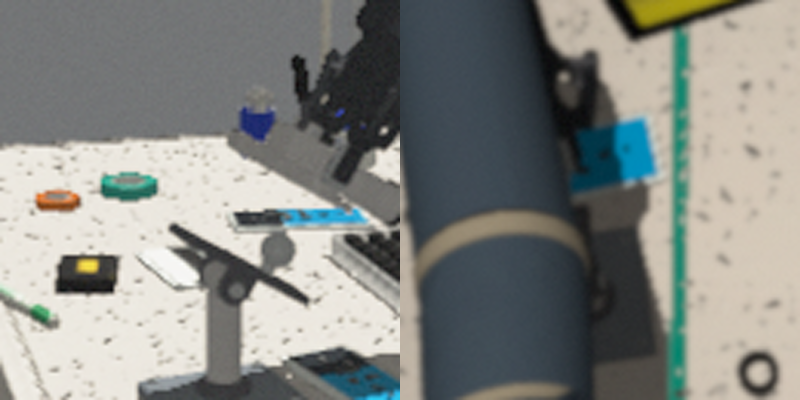

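The lamp is held square, with lens, socket and handle within about 3 mm of where I expect them. Now a guarded descent along the seat axis.

```bash
python3 - <<'E'
from h import *
Fs=frame(SAZ,LEAN);Ts=Fs@T0;ps=SB+Fs@[0,0,.008]+Ts[:,2]*G
f0=telemetry.get_force()
def go(h,v,sf):
    s=env.move_straight(ps+Fs[:,2]*h,vel=v,stop_force=sf)
    print(h,s,"df",(Fs.T@(telemetry.get_force()-f0)).round(2),"pos",(1e3*Fs.T@(telemetry.get_eef_pos()-ps)).round(2),telemetry.get_time());return s
for h,v,sf in((.038,.08,6),(.02,.03,6),(.008,.03,6),(.002,.02,6),(-.002,.01,8)):
    if go(h,v,sf):break
lms(("lamp_socket","lamp_lens","lamp_grip","seat_ball","handle_end"),("side",))
E
```

```text
0.038 False df [-0.85 -1.39  0.34] pos [-0.09 -0.04 38.33] 20.85
0.02 False df [-0.35 -1.04 -0.07] pos [-6.000e-02 -1.000e-02  2.014e+01] 21.6
0.008 False df [ 0.14 -0.51 -0.39] pos [ 0.01 -0.04  7.9 ] 22.15
0.002 False df [-0.4  -1.13  0.67] pos [ 0.04 -0.03  1.86] 22.6
-0.002 True df [3.31 0.2  9.34] pos [-0.22 -0.05 -0.05] 22.975
side lamp_socket [([0.5527, 0.2576, 0.1327], 0.78)]
side lamp_lens [([0.6273, 0.2734, 0.0908], 0.88)]
side lamp_grip [([0.5588, 0.2593, 0.139], 0.71)]
side seat_ball [([0.5526, 0.2577, 0.1301], 0.61)]
side handle_end [([0.5361, 0.2509, 0.212], 0.55)]
```

Contact came exactly at the expected home height, with the handle still up. Release, retreat, then press the handle along its arc.

```bash
cat >> h.py <<'E'
Fs=frame(SAZ,LEAN);Ts=Fs@T0;ps=SB+Fs@[0,0,.008]+Ts[:,2]*G
def press(th,r=.048,gap=0):
    u=np.array([np.cos(th),0,np.sin(th)]);n=np.array([-np.sin(th),0,np.cos(th)])
    return SB+Fs@(np.array([.032-.011,0,.024])+r*u+(.005+gap)*n)
E
python3 - <<'E'
from h import *
env.pause(.3); env.set_gripper(.068); env.pause(.2)
print(telemetry.get_force().round(1))
env.move_straight(ps+Fs[:,2]*.10,vel=.12)
print([solver.ik(press(t,gap=g),Ts) is not None for t,g in((.85,.02),(.85,0),(.5,0),(.2,0),(0,0),(-.05,0))],telemetry.get_time())
env.set_gripper(0,40)
lms(("lamp_socket","lamp_lens","handle_end"),("side",))
print("exp",SB,SB+Fs@[-.083,0,.004],SB+Fs@[.061,0,.057])
im=read_camera("side")[150:260,230:376];cv2.imwrite("pics/rel.png",cv2.resize(im,None,fx=5,fy=5,interpolation=cv2.INTER_CUBIC))
E
```

```text
[0.1 0.  0.6]
[True, True, True, True, True, True] 25.1417
side lamp_socket [([0.5577, 0.2564, 0.1324], 0.82)]
side lamp_lens [([0.628, 0.274, 0.0904], 0.68)]
side handle_end [([0.5344, 0.2522, 0.212], 0.53)]
exp [0.555  0.2585 0.1335] [0.62651327 0.27046722 0.09290889] [0.53376967 0.25494726 0.21416382]
```

View pics/rel.png

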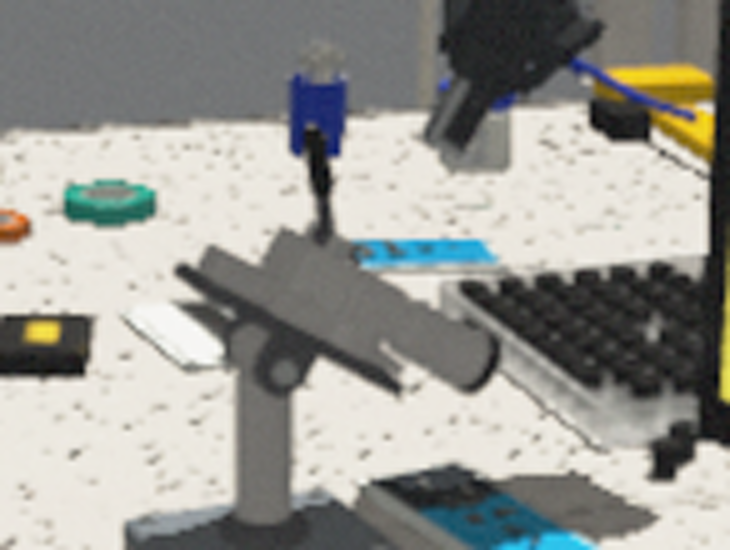

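The lamp sits on the stand parallel to the plate, lens low, with the handle raised near-vertical at about (318,190) in the crop. Now I press it.

```bash
python3 - <<'E'
from h import *
a=press(.85,gap=.02)
b=a+Fs[:,2]*max(0,.02)
env.move_straight(b,Ts,vel=.15); env.move_straight(a,vel=.08)
f0=telemetry.get_force()
for t in np.r_[.85:.01:-.085,0.,-.02]:
    s=env.move_straight(press(t),Ts,vel=.05,stop_force=25)
    print(round(t,2),s,(Fs.T@(telemetry.get_force()-f0)).round(1),telemetry.get_width().round(4))
    if s:break
env.move_straight(telemetry.get_eef_pos()+Fs[:,2]*.09,vel=.15)
print(telemetry.get_time())
lms(("lamp_socket","lamp_lens","handle_end","seat_ball","display_module","loupe","tweezers_black"),("side",))
print("exp hend",SB+Fs@[.076,0,.024],"lens",SB+Fs@[-.083,0,.004])
im=read_camera("side")[150:260,230:376];cv2.imwrite("pics/shut.png",cv2.resize(im,None,fx=5,fy=5,interpolation=cv2.INTER_CUBIC))
E
```

```text
Traceback (most recent call last):
AttributeError: 'float' object has no attribute 'round'
```

```bash
python3 - <<'E'
from h import *
f0=np.array([0,0,0.])
for t in np.r_[.85:.01:-.085,0.,-.02]:
    s=env.move_straight(press(t),Ts,vel=.05,stop_force=25)
    print(round(t,2),s,(Fs.T@(telemetry.get_force()-f0)).round(1))
    if s:break
env.move_straight(telemetry.get_eef_pos()+Fs[:,2]*.09,vel=.15)
print(telemetry.get_time())
lms(("lamp_socket","lamp_lens","handle_end","seat_ball","display_module","loupe","tweezers_black"),("side",))
print("exp hend",SB+Fs@[.076,0,.024],"lens",SB+Fs@[-.083,0,.004])
im=read_camera("side")[150:260,230:376];cv2.imwrite("pics/shut.png",cv2.resize(im,None,fx=5,fy=5,interpolation=cv2.INTER_CUBIC))
E
```

```text
0.85 False [ 0.6 -0.3  0.4]
0.76 False [-2.8 -0.1  2. ]
0.68 False [-3.2 -0.5  2.6]
0.6 False [-2.4  0.3  3.1]
0.51 False [-2.7  0.2  4.1]
0.43 False [-0.2  0.3  3.6]
0.34 False [1.2 0.3 2.8]
0.26 False [1.4 1.  0.8]
0.17 False [-0.8  0.2  0.6]
0.09 False [ 0.1 -0.  -0.4]
0.0 False [-0.   0.3 -0.9]
-0.02 False [-0.2  0.   3.3]
31.125
side lamp_socket [([0.5556, 0.2597, 0.1299], 0.75)]
side lamp_lens [([0.6278, 0.2721, 0.0899], 0.7)]
side handle_end [([0.5047, 0.2462, 0.1917], 0.44)]
side seat_ball [([0.5049, 0.2488, 0.1945], 0.7)]
side display_module [([0.6347, 0.2659, -0.0061], 0.92)]
side loupe [([0.4405, 0.0992, 0.0001], 0.59)]
side tweezers_black [([0.3861, -0.2616, -0.0031], 0.72)]
exp hend [0.5039759  0.24996149 0.19412702] lens [0.62651327 0.27046722 0.09290889]
```

View pics/shut.png

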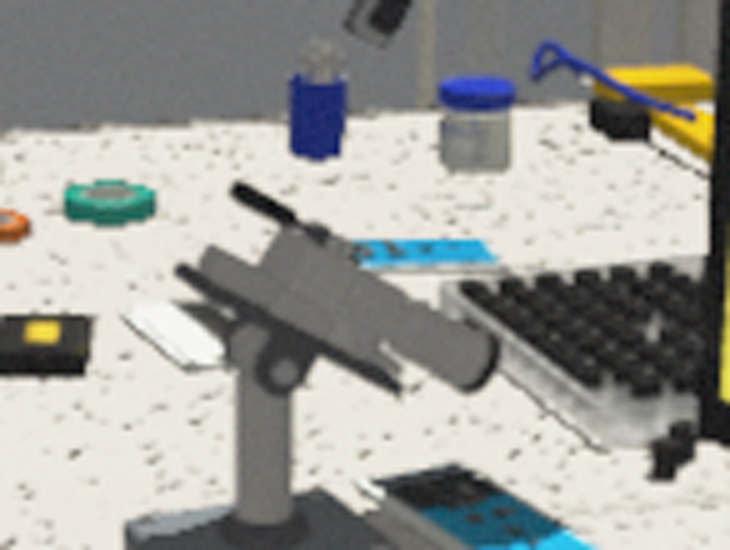

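The handle now lies parallel to the tail and plate. I'll press firmly once more to make sure it's locked, retreat and hand in.

```bash
python3 - <<'E'
from h import *
env.move_straight(press(0,gap=.01),Ts,vel=.12)
s=env.move_straight(press(0,gap=-.006),Ts,vel=.02,stop_force=14)
e=telemetry.get_eef_pos();print(s,telemetry.get_force().round(1),"height of tip over expected handle top, mm",(1e3*Fs.T@(e-press(0)))[2].round(2))
env.move_straight(e+Fs[:,2]*.10,vel=.15);env.pause(.5)
lms(("lamp_socket","lamp_lens","handle_end"),("side",));print(telemetry.get_time(),telemetry.get_force().round(1))
env.sign_off()
E
```

```text
True [ 1.6 -0.1  4.7] height of tip over expected handle top, mm -0.44
side lamp_socket [([0.558, 0.2565, 0.1296], 0.92)]
side lamp_lens [([0.6272, 0.2712, 0.0905], 0.6)]
side handle_end [([0.5026, 0.2467, 0.1944], 0.47)]
34.5333 [-0.4  0.2 -0.8]
the job is handed in; nothing more can be done
```

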